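Find the empty covered crate cell by touch and load the clamped module into it

ROBOT

A 7-joint arm with a two-finger parallel gripper is mounted at the origin on the work surface. World frame = base frame: x ahead of the robot, y to its left, z up, the work surface at z = 0. Lengths are in mm, angles in rad, forces in N, time in s.
With the tool pointing down it reaches from about 425 to 1025 mm from the base axis. Payload 9.4 kg.
Tool frame: the origin (TCP) lies on the centre line of the jaws, within the pads' length; the fingertips stand 17 mm ahead of it and the grasp point (between the pads) lies 2 mm behind it; z points along the fingers, y is the line along which they close (so a half turn about z gives the same grasp; the last joint's range is limited). The gripper opens to 93 mm and grips with 3 to 60 N. Pads are 15 mm wide; open, the fingers measure 128 mm over their backs; the gripper's body (75 mm by 188 mm) begins 65 mm behind the grasp point.
Start: joints at [-1.278, 0.599, -0.003, 1.599, 0.002, 0.943, -0.08], TCP at [262.04, 675.988, 235.618] pointing down, gripper open.
Joint ranges: [-2.57, 2.57], [-0.35, 1.97], [-1.29, 1.29], [0.11, 2.56], [-1.05, 4.19], [0.11, 1.86], [-2.63, 2.63]. Speed limits (rad/s): [2.22, 2.22, 3.01, 3.01, 3.14, 3.14, 3.14].

INTERFACE

Orientations are given as a unit quaternion [w, x, y, z].
In Python, from cell import telemetry, optics, bot gives the robot as it stands.
- The arm moves only by the shell command python3 -m handwheel 'ROWS' [FORCE]. ROWS is JSON, one flat list of numbers, 5 for each row, row after row: the shift along the tool's x, y, z in cm, then the turn about the tool's z in rad, then the gripper command: -1 is fully open, 1 is shut, values between are in proportion. A call has 1 to 20 rows; each row shifts and turns the commanded pose from where the row before left it, along the tool's axes as they then stand; what a row does not reach is not made up. A row lasts 1/12 s, in which the tool goes at most 41.7 mm and 7.16 degrees, less where a joint would pass 70% of its speed; a pose out of reach is approached as far as the arm can. A call is refused whole if a number of a shift passes 4.17 or a number of a turn 0.125, either way. A call with a gripper value outside its range is refused whole. The fingers move at their own pace and stop on an object; FORCE is the grip in N (left out, the last holds). Time passes only in rows, so rows that do not move let the fingers close. It gives the time, the measured TCP pose, the force, the opening and the grip force at its end, in the units of the state.
- telemetry.get_state(): the state, without advancing time (a new reading comes with each control period).
- optics.snapshot(name): name is "side" or "top" or "wrist"; returns a dict with "img" (400x640x3 uint8, red, green, blue), "fx", "fy", "cx", "cy" (pixels), "world_from_camera" (4x4, takes a point from camera to world coordinates); the wrist camera has in their place "mount" (4x4, takes a point from camera to tool coordinates, whose origin is the TCP and whose axes are the flange's). Camera axes: x right, y up, looking along -z (the intrinsics and any distortion apply to the point x, -y, -z); pixel columns grow to the right and rows downward; lengths in mm; the calibration is good to about 2 mm. A picture is of the moment at which its call begins: read the wrist's pose just before it. There is no depth.
- bot.job_done(): hands the job in; it is judged then, once.
The state is a dict: "t": time; "joints": joint angles; "dq": joint speeds; "tau": joint torques, N m; "position": TCP position; "tool_rot": TCP orientation; "wrist_force": force on the tool from outside, world axes, zero at the start; "moment": the same for the moment, N m; "width": finger opening in mm; "finger_force": force on a finger pad.
Only numpy, scipy, OpenCV 4.12 (cv2) and the standard library are available. Lean on these libraries where they do the work, as an engineer would, in place of code of your own. Each camera call takes 0.05 s, during which the arm holds its last target. There are 200 camera calls.

TASK

First, with the module still clamped in its cream nest, gently press on the spring floors of the green crate's covered cells until you find the empty one, whose floor can be pushed right down. Then pull the red clamp knob up, turn it a quarter turn clockwise (seen from above) and let it snap down into its open notch, and take the module out by its black rib. Set it upright, without dropping it, in the empty cell so that its metal body sinks below the crate's rim, let go, and leave the clamp open and the other things where they are.

Things in the scene. Friction and masses are not known exactly. Their poses are not given: they have to be found in the camera images.
- crate: Green crate fixed to the table, 218 (x) x 170 (y) x 62 high; origin at the centre of its underside, z up. 2 x 2 cells, walls 6, each 100 (x) x 76 (y) inside, each covered by a light metal spring floor 97 x 73 x 4, its top resting 54 above the table. All four look alike, but under three of them lies a hidden spare part; one cell is empty. Module and crate axes must agree (or be half a turn apart) for it to fit.
- cell_a (a point): Centre of the crate cell on the -x -y side, at rim height (62 above the table, 8 above the resting floor); axes as the crate's. Fixed to the crate.
- floor_a (a joint): How far the spring floor of cell_a has sunk, m: 0 at rest; over a spare it stops at 0.004, in the empty cell at 0.030 (top then 24 above the table), each on a stiff rubber bumper that gives 1 mm per 2.5 N. Until then takes 1.2 to 2.5 N (1 N more at 50 mm/s); springs back when let go. The module's weight alone sinks it.
- cell_b (a point): Centre of the crate cell on the -x +y side, at rim height (62 above the table, 8 above the resting floor); axes as the crate's. Fixed to the crate.
- floor_b (a joint): How far the spring floor of cell_b has sunk, m: 0 at rest; over a spare it stops at 0.004, in the empty cell at 0.030 (top then 24 above the table), each on a stiff rubber bumper that gives 1 mm per 2.5 N. Until then takes 1.2 to 2.5 N (1 N more at 50 mm/s); springs back when let go. The module's weight alone sinks it.
- cell_c (a point): Centre of the crate cell on the +x -y side, at rim height (62 above the table, 8 above the resting floor); axes as the crate's. Fixed to the crate.
- floor_c (a joint): How far the spring floor of cell_c has sunk, m: 0 at rest; over a spare it stops at 0.004, in the empty cell at 0.030 (top then 24 above the table), each on a stiff rubber bumper that gives 1 mm per 2.5 N. Until then takes 1.2 to 2.5 N (1 N more at 50 mm/s); springs back when let go. The module's weight alone sinks it.
- cell_d (a point): Centre of the crate cell on the +x +y side, at rim height (62 above the table, 8 above the resting floor); axes as the crate's. Fixed to the crate.
- floor_d (a joint): How far the spring floor of cell_d has sunk, m: 0 at rest; over a spare it stops at 0.004, in the empty cell at 0.030 (top then 24 above the table), each on a stiff rubber bumper that gives 1 mm per 2.5 N. Until then takes 1.2 to 2.5 N (1 N more at 50 mm/s); springs back when let go. The module's weight alone sinks it.
- module: Loose metal electronics module, about 0.42 kg: body 80 (x) x 56 (y) x 32 high with a black upright grip rib centred on top, 44 (x) x 12 (y) x 42 high, so 74 high in all; origin at the centre of its underside, z up. At the start it sits in the nest, under the clamp arm. Lift it by pinching the rib across y.
- nest: Cream fixture block fixed to the table, 200 x 90 x 24 high (x from -135 to +65, y +-45 from its origin); origin on the table below the module's centre, axes as the module's at the start. The module stands on its top (24 above the table) between locating lips 10 high that leave about 2 play. The clamp's upright axis is at x = -100, y = 0.
- knob_grip (a point): On the clamp's axis in the red bar knob, 100 above the table when down; its x runs along bar and arm and turns with them. Bar 60 (x) x 14 (y) x 40 high, 76 to 116 above the table. The yellow arm below it runs 70 from the axis along x, 18 wide, 57.5 to 66.5 above the table; at the start it reaches 10 over the module's end and holds it down.
- clamp_lift (a joint): How far the clamp has been pulled straight up against its spring, m: 0 down in a notch, stop at 0.018. Takes 5 N at first, 9 N at the top, and it snaps down when let go. Below 0.010 a ridge stops the clamp from being turned from one notch to the other.
- clamp_turn (a joint): Turn of the clamp, rad, growing clockwise seen from above: 0 in the holding notch (arm over the module), 1.57 in the open notch (stop at 1.66), ridge between. From about 1.15 up it can drop into the open notch.
- screwdriver: Bystander: screwdriver lying on the table, about 200 long; origin below its middle.
- bin_left: Bystander: small green open bin, 75 x 105 x 50; origin in its underside.
- bin_right: Bystander: small green open bin, 75 x 105 x 50; origin in its underside.
- bracket: Bystander: bent sheet-metal bracket on a cream block, 90 x 120 x 110 high; origin in its underside.
- jar: Bystander: jar with white cap, 66 across, 90 high; origin in its underside.
- carton: Bystander: cardboard box 120 x 90 x 60; origin in its underside.
Things that resemble listed ones, but are neither listed nor needed, are in the scene too. What is shaped like the nest but brown or orange is not meant.

How it is judged:
By the outcome, as a careful person would: the job done as asked, in the order asked, and still so for the second after the job is handed in, with the robot touching nothing.
It also fails if it takes over 72 s, if anything falls off the work surface, if the arm or the gripper's body presses on something with over 40 N, if the wrist force passes 120 N, or if a joint passes its speed limit or range.

## Working session

There is one attempt and no reset: what is moved stays moved. The work goes in short steps, Python scripts to look and compute and a shell command to move; the robot and the scene stay as the last step left them, time stands still between calls to the robot, and variables do not carry over. Pictures are saved under pics/ and viewed, at most 10 in all, crops included, and the job is handed in when it is done.

```bash
ls; mkdir -p pics
python3 - <<'E'
from cell import telemetry, optics
import cv2,numpy as np
s=telemetry.get_state();print({k:np.round(v,3).tolist() for k,v in s.items()})
for n in("top","side"):
    d=optics.snapshot(n);cv2.imwrite(f"pics/{n}0.png",d["img"][:,:,::-1]);np.save(f"pics/{n}0.npy",d,allow_pickle=True)
    print(n,{k:np.round(v,3).tolist() for k,v in d.items() if k!="img"})
E
```

```text
pics
{'t': 0.0, 'joints': [-1.278, 0.6, -0.003, 1.6, 0.002, 0.943, -0.08], 'dq': [-0.002, -0.003, 0.001, -0.001, 0.001, -0.001, -0.0], 'tau': [-0.0, -76.508, 1.497, -25.236, -0.053, 0.017, 0.0], 'position': [261.852, 675.556, 234.793], 'tool_rot': [-0.0, 0.184, 0.983, -0.001], 'wrist_force': [-0.104, -0.458, -0.386], 'moment': [-0.044, -0.039, -0.017], 'finger_force': 0.0, 'width': 92.912}
top {'fx': 476.82, 'fy': 476.82, 'cx': 311.8, 'cy': 194.463, 'world_from_camera': [[0.024, 0.993, -0.119, 357.602], [-1.0, 0.024, -0.004, -33.474], [-0.001, 0.119, 0.993, 1562.322], [0.0, 0.0, 0.0, 1.0]]}
side {'fx': 416.817, 'fy': 416.817, 'cx': 323.591, 'cy': 204.897, 'world_from_camera': [[0.919, 0.225, -0.325, 139.524], [-0.395, 0.516, -0.76, -966.256], [-0.004, 0.827, 0.563, 755.76], [0.0, 0.0, 0.0, 1.0]]}
```

View pics/top0.png

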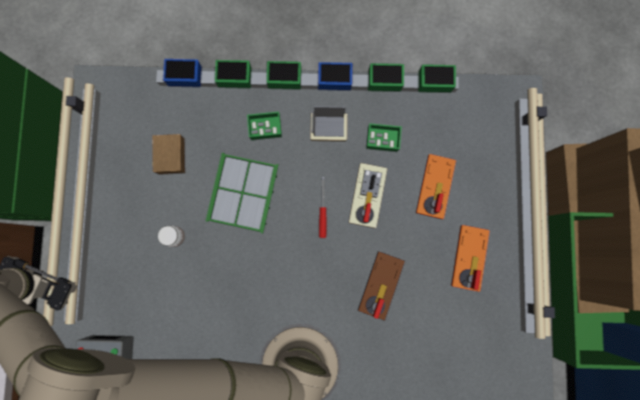

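View pics/side0.png

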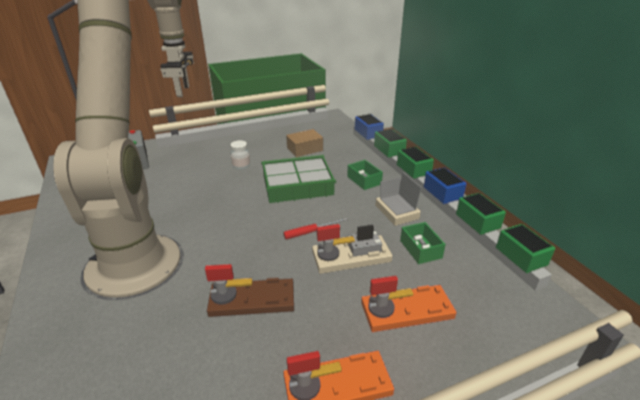

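The top view shows these nests with clamps: cream (368,195), orange (436,187), orange (471,258) and brown (381,286). Only the cream one holds a module, with its rib near (372,180) and its red knob near (367,213), so I choose that one. The crate with four grey floors is at (243,192); the small green bins are at (265,126) and (383,138).

```bash
cat > h.py <<'E'
import cv2,numpy as np
def ray(d,uv,z,W=None):
    W=d["world_from_camera"] if W is None else W; W=np.array(W)
    uv=np.atleast_2d(uv).astype(float)
    c=np.c_[(uv[:,0]-d["cx"])/d["fx"],-(uv[:,1]-d["cy"])/d["fy"],-np.ones(len(uv))]
    r=c@W[:3,:3].T; o=W[:3,3]
    return o+r*((z-o[2])/r[:,2])[:,None]
def blobs(m,amin):
    cs,_=cv2.findContours(m.astype(np.uint8),cv2.RETR_EXTERNAL,cv2.CHAIN_APPROX_NONE)
    return [c[:,0,:] for c in cs if cv2.contourArea(c)>=amin]
def rect(P):
    (c,s,a)=cv2.minAreaRect(P[:,:2].astype(np.float32)); 
    b=cv2.boxPoints((c,s,a)); e=[b[1]-b[0],b[2]-b[1]]; e=max(e,key=np.linalg.norm)
    y=np.degrees(np.arctan2(e[1],e[0])); y=(y+90)%180-90
    return np.round(c,1),np.round(sorted(s),1),round(float(y),2)
def tool(s):
    from scipy.spatial.transform import Rotation as R
    q=s["tool_rot"]; M=np.eye(4); M[:3,:3]=R.from_quat([q[1],q[2],q[3],q[0]]).as_matrix(); M[:3,3]=s["position"]; return M
E
python3 - <<'E'
from h import *
d=np.load("pics/top0.npy",allow_pickle=True).item(); im=d["img"]; hsv=cv2.cvtColor(im,cv2.COLOR_RGB2HSV)
H,S,V=[hsv[...,i].astype(int) for i in range(3)]
yy,xx=np.mgrid[:400,:640]
roi=lambda a,b,c,e:(xx>a)&(xx<b)&(yy>c)&(yy<e)
cr=roi(195,290,140,245)
print(hsv[178,235],hsv[160,225],hsv[222,358],hsv[180,372],hsv[100,200])
g=cr&(S>90)&(H>40)&(H<90)
for b in blobs(g,300): print("crate z62",rect(ray(d,b,62)),"z0",rect(ray(d,b,0)))
f=cr&(V>125)&(S<60)
for b in blobs(f,100): print("floor",rect(ray(d,b,54)))
n=roi(340,395,155,235)&(V>150)&(S>15)&(S<90)&(H>15)&(H<45)
for b in blobs(n,50): print("nest",rect(ray(d,b,24)))
r=roi(350,395,155,235)&(S>140)&((H<8)|(H>172))
for b in blobs(r,15): print("knob",rect(ray(d,b,116)))
cv2.imwrite("pics/crop1.png",np.vstack([cv2.resize(im[145:240,200:400,::-1],None,fx=4,fy=4,interpolation=2)]))
E
```

```text
[109  17 165] [ 93  18 129] [ 29  30 184] [150   8  32] [ 98   9 110]
floor (array([479.7, 164.1]), array([75.4, 98.2]), -10.44)
floor (array([494.9, 244.7]), array([73.4, 98. ]), -10.79)
floor (array([583.7, 144.4]), array([75.3, 97.9]), -10.71)
floor (array([598.7, 225.5]), array([73.5, 97.5]), -10.07)
nest (array([ 545.9, -209.4]), array([ 89.5, 198.2]), -10.0)
knob (array([ 481.4, -196.5]), array([16., 57.]), -10.68)
```

View pics/crop1.png

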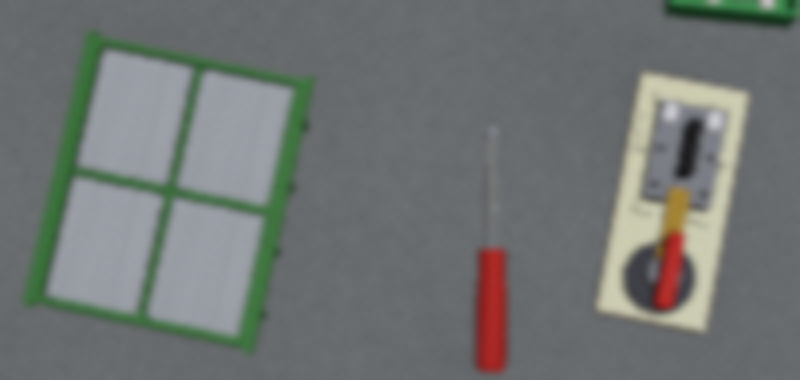

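The crop confirms it: the cream nest holds the module under the yellow arm, with the red bar at about (668,270) in the crop. The crate shows four cells, and its floors measure 98x74 as specified. The clamp axis from the nest outline (482,-198) matches the red bar (481,-196.5).

Next I go above cell_b with the fingers closing.

```bash
python3 -m handwheel '[0,0,0,-0.095,1, 0,0,0,-0.095,1, -2.19,-2.73,0,0,1, -2.19,-2.73,0,0,1, -2.19,-2.73,0,0,1, -2.19,-2.73,0,0,1, -2.19,-2.73,0,0,1, -2.19,-2.73,0,0,1, -2.19,-2.73,0,0,1, -2.19,-2.73,0,0,1, -2.19,-2.73,0,0,1, -2.19,-2.73,0,0,1, -2.19,-2.73,0,0,1, -2.19,-2.73,0,0,1, -2.19,-2.73,0,0,1, -2.19,-2.73,0,0,1]' 20
cat > go.py <<'E'
import sys; from h import *; from cell import telemetry
s=telemetry.get_state(); M=tool(s); x,y,z=map(float,sys.argv[1:4]); ya=float(sys.argv[4]) if len(sys.argv)>4 else None
print("t",round(s["t"],2),"pos",np.round(s["position"],1),"yang",np.degrees(np.arctan2(M[1,1],M[0,1])).round(2),"zax",M[:3,2].round(3),"F",np.round(s["wrist_force"],2),"w",round(s["width"],1),"j",np.round(s["joints"],2))
if ya is not None:
    t=np.degrees(np.arctan2(M[1,1],M[0,1]))-ya; print("turn",np.radians(t).round(3))
    a=np.radians(ya); M[:2,1]=np.cos(a),np.sin(a); M[:2,0]=-np.sin(a),np.cos(a)
print("cm",(M[:3,:3].T@(np.array([x,y,z])-s["position"])/10).round(2))
E
python3 go.py 494.9 244.7 78 79.6
```

```text
t: 1.43
position: [495.8, 243.4, 235.5]
tool_rot: [-0.0, 0.09, 0.996, -0.0]
wrist_force: [1.0, 0.0, -1.1]
width: 0.3
finger_force: 0.0
t 1.43 pos [495.8 243.4 235.5] yang 79.7 zax [-0. -0. -1.] F [ 1.01  0.01 -1.08] w 0.3 j [-0.53  0.39 -0.04  2.    0.02  0.75  0.81]
turn 0.002
cm [ 0.1   0.11 15.75]
```

```bash
python3 -m handwheel '[0,0,3.5,0,1, 0,0,3.5,0,1, 0,0,3.5,0,1, 0,0,3.0,0,1, 0,0,1.5,0,1, 0,0,0.3,0,1, 0,0,0,0,1]'; python3 -m handwheel '[0,0,0.2,0,1, 0,0,0.2,0,1, 0,0,0.2,0,1, 0,0,0.2,0,1, 0,0,0.2,0,1, 0,0,0.2,0,1, 0,0,0,0,1]'
```

```text
t: 2.02
position: [494.8, 244.8, 81.6]
tool_rot: [-0.001, 0.09, 0.996, -0.001]
wrist_force: [-0.0, 1.3, 0.6]
width: -0.1
finger_force: 0.0
t: 2.6
position: [495.5, 245.2, 70.6]
tool_rot: [0.0, 0.09, 0.996, 0.0]
wrist_force: [0.3, -0.2, 1.6]
width: 0.4
finger_force: 0.6
```

```bash
python3 -m handwheel '[0,0,0.2,0,1, 0,0,0.2,0,1, 0,0,0.2,0,1, 0,0,0,0,1]'; python3 -m handwheel '[0,0,0.2,0,1, 0,0,0,0,1, 0,0,0,0,1]'
```

```text
t: 2.93
position: [495.6, 245.2, 64.7]
tool_rot: [0.0, 0.09, 0.996, 0.0]
wrist_force: [-0.3, -0.2, 9.1]
width: 0.8
finger_force: 4.5
t: 3.18
position: [495.6, 245.2, 63.2]
tool_rot: [0.0, 0.09, 0.996, 0.0]
wrist_force: [-1.4, -1.2, 13.0]
width: 0.4
finger_force: 6.4
```

Cell b stops hard at about 4 mm (13 N), so there is a spare under it. Next is cell d.

```bash
python3 -m handwheel '[0,0,-1.2,0,1, 0,0,-1.2,0,1, -3.5,-0.03,0,0,1, -3.5,-0.03,0,0,1, -3.5,-0.03,0,0,1, 0,0,0.6,0,1, 0,0,0.6,0,1, 0,0,0.2,0,1, 0,0,0.2,0,1, 0,0,0.2,0,1, 0,0,0.2,0,1, 0,0,0.2,0,1, 0,0,0,0,1]'
```

```text
t: 4.27
position: [597.8, 225.9, 64.4]
tool_rot: [-0.0, 0.089, 0.996, -0.0]
wrist_force: [-2.4, -0.3, 1.5]
width: 0.5
finger_force: 0.7
```

```bash
python3 -m handwheel '[0,0,0.3,0,1, 0,0,0.3,0,1, 0,0,0.3,0,1, 0,0,0.3,0,1, 0,0,0.3,0,1, 0,0,0,0,1]'; python3 -m handwheel '[0,0,0.2,0,1, 0,0,0.2,0,1, 0,0,0.2,0,1, 0,0,0.2,0,1, 0,0,0.1,0,1, 0,0,0,0,1]'
```

```text
t: 4.77
position: [598.6, 225.7, 49.0]
tool_rot: [-0.0, 0.09, 0.996, 0.0]
wrist_force: [-0.0, 0.7, 2.4]
width: 0.7
finger_force: 1.0
t: 5.27
position: [598.7, 225.6, 40.7]
tool_rot: [0.0, 0.09, 0.996, 0.0]
wrist_force: [-1.1, 2.1, 5.4]
width: 0.6
finger_force: 2.9
```

Cell d sinks to the bottom (about 30 mm), so it is the empty one. Now up and over to the knob, opening halfway.

```bash
python3 -m handwheel '[0,0,-3.2,0,1, 0,0,-3.3,0,1, 0,0,-3.3,0,1, 0,0,-3.3,0,1, 0,0,-3.3,0,1, 0,0,-3.1,0,1, 0.3,-3.36,0,0,-0.1, 0.3,-3.36,0,0,-0.1, 0.3,-3.36,0,0,-0.1, 0.3,-3.36,0,0,-0.1, 0.3,-3.36,0,0,-0.1, 0.3,-3.36,0,0,-0.1, 0.3,-3.36,0,0,-0.1, 0.3,-3.36,0,0,-0.1, 0.3,-3.36,0,0,-0.1, 0.3,-3.36,0,0,-0.1, 0.3,-3.36,0,0,-0.1, 0.3,-3.36,0,0,-0.1, 0.3,-3.36,0,0,-0.1, 0,0,0,0,-0.1]'
python3 - <<'E'
from h import *; from cell import telemetry,optics
s=telemetry.get_state(); d=optics.snapshot("wrist"); im=d["img"]; cv2.imwrite("pics/w1.png",im[:,:,::-1])
W=tool(s)@np.array(d["mount"]); hsv=cv2.cvtColor(im,cv2.COLOR_RGB2HSV); H,S,V=[hsv[...,i].astype(int) for i in range(3)]
print(W.round(2))
for n,m,z,a in(("knob",(S>140)&((H<8)|(H>172)),116,300),("nest",(V>130)&(S>15)&(S<90)&(H>15)&(H<45),24,3000),("rib",(V<60),98,300)):
    for b in blobs(m,a): print(n,b.min(0),b.max(0),rect(ray(d,b,z,W)))
E
python3 go.py 482 -197.5 100 79.6
```

```text
t: 6.93
position: [479.3, -204.5, 235.6]
tool_rot: [-0.0, 0.094, 0.996, -0.002]
wrist_force: [0.3, 0.3, 0.2]
width: 51.0
finger_force: 0.0
[[ 1.9000e-01 -9.4000e-01 -2.7000e-01  4.0256e+02]
 [ 9.8000e-01  1.8000e-01  5.0000e-02 -1.8954e+02]
 [-0.0000e+00 -2.8000e-01  9.6000e-01  3.8493e+02]
 [ 0.0000e+00  0.0000e+00  0.0000e+00  1.0000e+00]]
knob [122 235] [156 275] (array([ 497.5, -399.2]), array([34.6, 46.8]), -12.29)
knob [320 171] [334 231] (array([ 477. , -195.6]), array([13.6, 61.5]), -10.71)
knob [411 103] [436 182] (array([439.3, -96.6]), array([18.5, 73.5]), 0.55)
nest [290 158] [360 295] (array([ 543.2, -207.3]), array([ 91.1, 199. ]), -10.01)
rib [398 267] [605 358] (array([657.8, -17.4]), array([126.5, 237.4]), 79.27)
rib [  0 266] [639 399] (array([ 649.2, -237.8]), array([195. , 842.4]), 79.39)
rib [221 238] [414 304] (array([ 561.4, -221.4]), array([ 83.7, 226.9]), 79.3)
rib [538  74] [615 264] (array([503.1,  51.9]), array([ 39.6, 195.7]), -10.83)
rib [ 0 51] [ 43 103] (array([ 309. , -455.7]), array([40.7, 41.2]), 43.14)
t 6.98 pos [ 480.4 -201.4  235.5] yang 79.3 zax [-0.001 -0.002 -1.   ] F [-0.01  1.6  -0.23] w 51.3 j [ 0.3   0.36 -0.02  2.06  0.01  0.72  1.66]
turn -0.005
cm [-0.09  0.44 13.55]
```

View pics/w1.png

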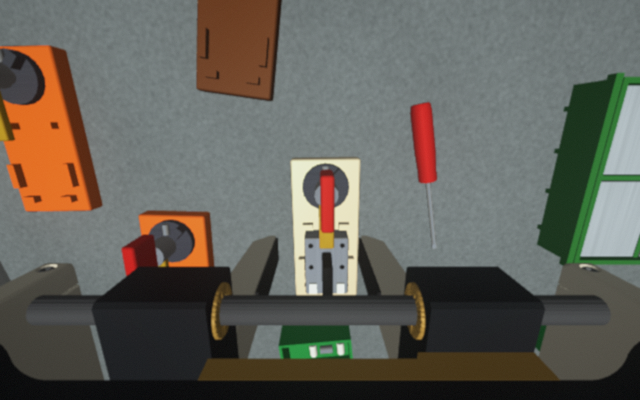

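The wrist view shows the cream nest with the red bar at (327,200) directly above the yellow arm and the module. I descend partway, then re-measure while still.

```bash
python3 -m handwheel '[-0.05,0.4,3.0,0,-0.1, 0,0,3.0,0,-0.1, 0,0,0,0,-0.1, 0,0,0,0,-0.1]'
python3 - <<'E'
from h import *; from cell import telemetry,optics
s=telemetry.get_state(); d=optics.snapshot("wrist"); im=d["img"]; cv2.imwrite("pics/w2.png",im[:,:,::-1])
W=tool(s)@np.array(d["mount"]); hsv=cv2.cvtColor(im,cv2.COLOR_RGB2HSV); H,S,V=[hsv[...,i].astype(int) for i in range(3)]
for n,m,z,a in(("knob",(S>140)&((H<8)|(H>172)),116,300),("nest",(V>130)&(S>15)&(S<90)&(H>15)&(H<45),24,3000)):
    for b in blobs(m,a): print(n,b.min(0),b.max(0),rect(ray(d,b,z,W)))
E
python3 go.py 480.5 -197 102 79.6
```

```text
t: 7.32
position: [482.6, -192.6, 174.9]
tool_rot: [-0.002, 0.089, 0.996, 0.0]
wrist_force: [0.1, 0.4, -0.2]
width: 51.4
finger_force: 0.0
knob [ 74 256] [108 294] (array([ 490.8, -383.9]), array([25.4, 35.1]), -10.29)
knob [305 181] [322 258] (array([ 476.8, -195.1]), array([13.3, 63.4]), -10.27)
knob [417  99] [446 194] (array([ 437.8, -100. ]), array([17.5, 68.2]), 0.62)
nest [273 165] [356 295] (array([ 524. , -203.7]), array([ 90.6, 158.3]), -10.15)
t 7.37 pos [ 483.4 -193.   176. ] yang 79.74 zax [-0.001  0.    -1.   ] F [-0.67  0.27  0.51] w 51.0 j [ 0.29  0.44 -0.03  2.12  0.02  0.58  1.64]
turn 0.002
cm [ 0.21 -0.45  7.4 ]
```

```bash
python3 -m handwheel '[0.2,-0.37,1.5,0,-0.1, 0,0,3.0,0,-0.1, 0,0,2.5,0,-0.1, 0,0,0.8,0,-0.1, 0,0,0,0,-0.1, 0,0,0,0,1, 0,0,0,0,1, 0,0,0,0,1, 0,0,0,0,1]' 40; python3 go.py 480.5 -196.3 98 79.7
```

```text
t: 8.12
position: [481.2, -197.0, 98.9]
tool_rot: [0.001, 0.09, 0.996, -0.0]
wrist_force: [-0.3, 0.3, 0.2]
width: 28.9
finger_force: 0.0
t 8.12 pos [ 481.2 -197.    98.9] yang 79.7 zax [ 0.002 -0.001 -1.   ] F [-0.35  0.31  0.24] w 28.9 j [ 0.29  0.57 -0.02  2.18  0.03  0.39  1.64]
turn -0.0
cm [0.08 0.05 0.09]
```

```bash
python3 -m handwheel '[0,0,0,0,1, 0,0,0,0,1, 0,0,0,0,1, 0,0,0,0,1]' 40; python3 -m handwheel '[0,0,-0.4,0,1, 0,0,-0.4,0,1, 0,0,-0.4,0,1, 0,0,-0.3,0,1, 0,0,0,0,1]'
```

```text
t: 8.45
position: [481.0, -196.1, 98.1]
tool_rot: [0.0, 0.089, 0.996, 0.0]
wrist_force: [0.1, 3.5, 7.0]
width: 13.6
finger_force: 40.0
t: 8.87
position: [480.9, -196.2, 113.1]
tool_rot: [0.0, 0.089, 0.996, 0.0]
wrist_force: [3.1, 4.9, -9.3]
width: 13.7
finger_force: 40.0
```

```bash
python3 -m handwheel '[0,0,0,0.1,1, 0,0,0,0.12,1, 0,0,0,0.12,1, 0,0,0,0.12,1, 0,0,0,0.12,1, 0,0,0,0.12,1, 0,0,0,0.12,1]'; python3 go.py 481 -196.2 113 -10.3
```

```text
t: 9.45
position: [481.1, -195.9, 112.7]
tool_rot: [-0.0, 0.482, 0.876, 0.001]
wrist_force: [3.4, 5.0, -9.4]
width: 13.7
finger_force: 40.0
t 9.45 pos [ 481.1 -195.9  112.7] yang 32.43 zax [ 0.     0.001 -1.   ] F [ 3.45  5.04 -9.42] w 13.7 j [ 0.14  0.55  0.2   2.18 -0.26  0.43  1.11]
turn 0.746
cm [-0.03 -0.   -0.03]
```

```bash
python3 -m handwheel '[0,0,0,0.12,1, 0,0,0,0.12,1, 0,0,0,0.12,1, 0,0,0,0.12,1, 0,0,0,0.12,1, 0,0,0,0.1,1, 0,0,0,0.05,1, 0,0,0,0,1]'; python3 -m handwheel '[0,0,0.5,0,1, 0,0,0.5,0,1, 0,0,0,0,-0.1, 0,0,0,0,-0.1, 0,0,0,0,-0.1, 0,0,0,0,-0.1, 0,0,0,0,-0.1]' ; python3 go.py 481 -196.2 113 -10.3
```

```text
t: 10.12
position: [481.4, -195.8, 112.7]
tool_rot: [-0.0, 0.768, 0.64, 0.0]
wrist_force: [4.8, 4.8, -9.0]
width: 13.4
finger_force: 40.0
t: 10.7
position: [480.5, -197.1, 103.1]
tool_rot: [0.0, 0.768, 0.641, 0.0]
wrist_force: [0.7, -0.4, -0.3]
width: 42.0
finger_force: 0.0
t 10.7 pos [ 480.5 -197.1  103.1] yang -10.28 zax [ 0. -0. -1.] F [ 0.69 -0.41 -0.27] w 42.0 j [ 0.01  0.59  0.39  2.2  -0.52  0.44  0.64]
turn 0.0
cm [ 0.1   0.03 -0.99]
```

```bash
python3 -m handwheel '[0,0,-3.3,0,-0.1, 0,0,-3.3,0,-0.1, 0,0,-3.3,0,-0.1, 0,0,-3.3,0,-0.1, 0,0,0,-0.121,-0.1, 0,0,0,-0.121,-0.1, 0,0,0,-0.121,-0.1, 0,0,0,-0.121,-0.1, 0,0,0,-0.121,-0.1, 0,0,0,-0.121,-0.1, 0,0,0,-0.121,-0.1, 0,0,0,-0.121,-0.1, 0,0,0,-0.121,-0.1, 0,0,0,-0.121,-0.1, 0,0,0,-0.121,-0.1, 0,0,0,-0.121,-0.1, 0,0,0,-0.118,-0.1, 0,0,0,0,-0.1, 0,0,0,0,-0.1, 0,0,0,0,-0.1]'
python3 - <<'E'
from h import *; from cell import telemetry,optics
s=telemetry.get_state(); d=optics.snapshot("wrist"); im=d["img"]; np.save("pics/w3.npy",dict(d,W=tool(s)@np.array(d["mount"])),allow_pickle=True)
cv2.imwrite("pics/w3.png",cv2.resize(im[130:320,230:430,::-1],None,fx=3,fy=3))
E
python3 go.py 580 -215 90 79.7
```

```text
t: 12.37
position: [480.4, -197.0, 234.8]
tool_rot: [0.0, 0.092, 0.996, -0.0]
wrist_force: [0.2, 0.8, -1.3]
width: 50.8
finger_force: 0.0
t 12.42 pos [ 480.5 -196.9  234.7] yang 79.5 zax [ 0. -0. -1.] F [ 0.1   0.37 -0.42] w 51.4 j [ 0.17  0.36  0.15  2.07 -0.08  0.71  1.76]
turn -0.003
cm [-10.11  -0.    14.47]
```

View pics/w3.png

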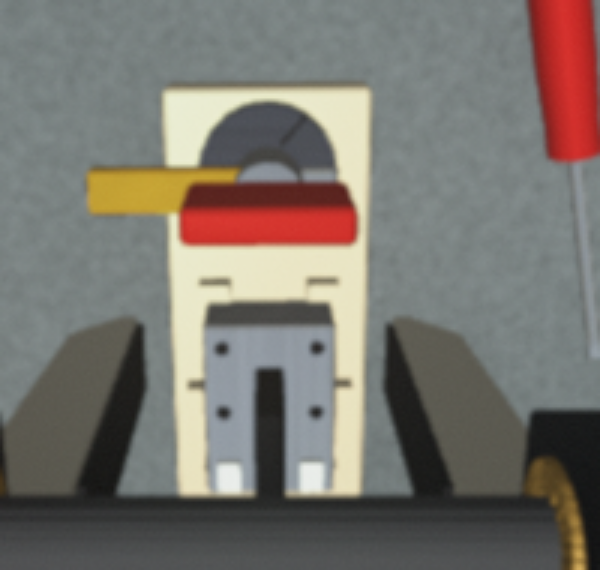

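The crop shows the clamp open: the yellow arm points left and the red bar lies across at (268,225). The module is free and its rib is centred at about (270,430). I check the rib position by ray.

Run:
```python
from h import *
d=np.load("pics/w3.npy",allow_pickle=True).item(); W=d["W"]
print("rib near top edge",ray(d,[[230+270/3,130+370/3],[230+270/3,130+485/3]],98,W).round(1))
print("body near corners",ray(d,[[230+206/3,130+326/3],[230+333/3,130+326/3]],56,W).round(1))
```

```text
rib near top edge [[ 540.  -205.8   98. ]
 [ 587.8 -214.6   98. ]]
body near corners [[ 535.3 -231.8   56. ]
 [ 545.1 -179.7   56. ]]
```

```bash
python3 -m handwheel '[-3.4,0.05,0,-0.003,-0.1, -3.4,0.05,0,0,-0.1, -3.3,0.05,0,0,-0.1, 0,0,3.5,0,-0.1, 0,0,3.5,0,-0.1, 0,0,3.5,0,-0.1, 0,0,2.6,0,-0.1, 0,0,1.5,0,-0.1, 0,0,0.65,0,-0.1, 0,0,0,0,-0.1, 0,0,0,0,1, 0,0,0,0,1, 0,0,0,0,1, 0,0,0,0,1, 0,0,0,0,1, 0,0,0,0,1, 0,0,0,0,1, 0,0,0,0,1]' 45; python3 go.py 580 -213.5 82 79.7
```

```text
t: 13.92
position: [580.4, -213.3, 82.5]
tool_rot: [0.0, 0.088, 0.996, -0.0]
wrist_force: [-0.0, -0.0, 4.8]
width: 11.5
finger_force: 45.0
t 13.92 pos [ 580.4 -213.3   82.5] yang 79.86 zax [ 0.001 -0.    -1.   ] F [-0.04 -0.    4.81] w 11.5 j [ 0.19  0.67  0.1   1.97 -0.13  0.5   1.78]
turn 0.003
cm [ 0.04 -0.03  0.05]
```

```bash
python3 -m handwheel '[0,0,-0.5,0,1, 0,0,-1,0,1, 0,0,-2,0,1, 0,0,-3,0,1, 0,0,-3,0,1, 0,0,-2.5,0,1]'; python3 -m handwheel '[0.43,1.5,0,0,1, 0.43,3.1,0,0,1, 0.43,3.1,0,0,1, 0.43,3.1,0,0,1, 0.43,3.1,0,0,1, 0.43,3.1,0,0,1, 0.43,3.1,0,0,1, 0.43,3.1,0,0,1, 0.43,3.1,0,0,1, 0.43,3.1,0,0,1, 0.43,3.1,0,0,1, 0.43,3.1,0,0,1, 0.43,3.1,0,0,1, 0.43,3.1,0,0,1, 0,1.6,0,0,1, 0,0,0,0,1, 0,0,0,0,1, 0,0,0,0,1]'
python3 - <<'E'
from h import *; from cell import telemetry,optics
s=telemetry.get_state(); d=optics.snapshot("wrist"); im=d["img"]; np.save("pics/w4.npy",dict(d,W=tool(s)@np.array(d["mount"])),allow_pickle=True)
e=optics.snapshot("side"); np.save("pics/s4.npy",e,allow_pickle=True)
cv2.imwrite("pics/w4.png",np.hstack([cv2.resize(im[130:330,200:450,::-1],None,fx=2,fy=2),cv2.resize(e["img"][100:230,220:370,::-1],(300,400)[:2])[:400]]))
E
python3 go.py 598.7 225.5 82 79.5
```

```text
t: 14.42
position: [580.1, -213.2, 204.4]
tool_rot: [0.0, 0.088, 0.996, -0.0]
wrist_force: [0.0, -0.3, -3.7]
width: 11.6
finger_force: 45.0
t: 15.92
position: [596.9, 223.4, 201.8]
tool_rot: [-0.0, 0.089, 0.996, -0.001]
wrist_force: [0.3, -0.4, -4.1]
width: 11.8
finger_force: 45.0
t 16.02 pos [597.3 223.  202.1] yang 79.76 zax [-0.    -0.001 -1.   ] F [ 0.13 -0.77 -3.97] w 11.8 j [-0.55  0.53  0.16  1.85 -0.11  0.77  1.06]
turn 0.004
cm [-0.1   0.29 12.01]
```

View pics/w4.png

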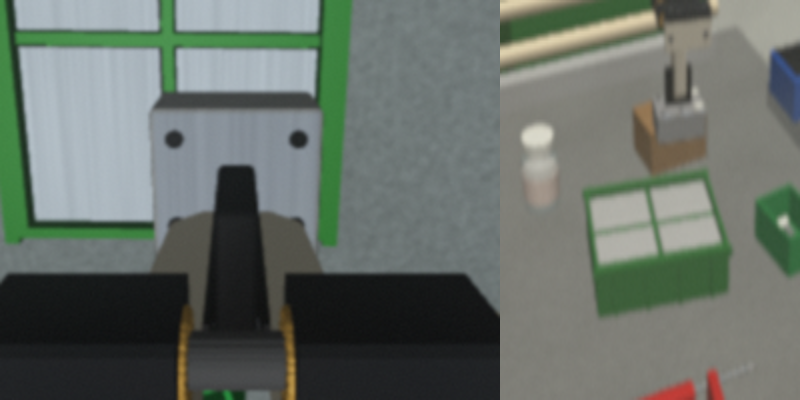

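Run:
```python
from h import *
d=np.load("pics/w4.npy",allow_pickle=True).item(); W=d["W"]; im=d["img"]
p=ray(d,[[275,186],[361,186]],175.6,W); m=p.mean(0); v=p[1]-p[0]
print("module near corners",p.round(1),"width",np.linalg.norm(v).round(1),"yaw",(np.degrees(np.arctan2(v[1],v[0]))-90).round(2))
u=np.array([v[1],-v[0],0])/np.linalg.norm(v); print("module centre",(m+40*u).round(1))
hsv=cv2.cvtColor(im,cv2.COLOR_RGB2HSV); H,S,V=[hsv[...,i].astype(int) for i in range(3)]
g=((S>90)&(H>40)&(H<90)).astype(np.uint8)
inner,h=cv2.findContours(g,cv2.RETR_CCOMP,cv2.CHAIN_APPROX_NONE)
for c in inner:
    if cv2.contourArea(c)>1500: print(c[:,0].min(0),c[:,0].max(0),rect(ray(d,c[:,0],62,W)))
gp=np.argwhere(g[130:330,200:450]>0)
# outer +y rim right edge and wall edges along rows (full px)
for r in (210,225,235):
    x=np.where(g[r,340:400])[0]+340; y=np.where(g[r,200:300])[0]+200
    print(r,x.min(),x.max(),ray(d,[[x.min(),r],[x.max(),r]],62,W)[:,:2].round(1).tolist())
```

```text
module near corners [[552.5 203.6 175.6]
 [562.2 257.3 175.6]] width 54.6 yaw -10.17
module centre [596.7 223.4 175.6]
[177  23] [382 252] (array([538.5, 197.5]), array([185. , 224.5]), -10.64)
[284  37] [365 147] (array([494.8, 247.2]), array([75.7, 98.5]), -10.56)
[196  37] [281 147] (array([480.2, 167.9]), array([77.2, 98.5]), -10.52)
210 361 370 [[615.5, 266.7], [617.2, 276.2]]
225 360 369 [[632.2, 263.3], [633.9, 273.0]]
235 360 368 [[643.8, 261.7], [645.3, 270.4]]
```

```bash
python3 -m handwheel '[-0.12,0.51,1,0.005,1, 0,0,2.5,0,1, 0,0,2.5,0,1, 0,0,1.2,0,1, 0,0,0.3,0,1, 0,0,0,0,1, 0,0,0,0,1]'
python3 - <<'E'
from h import *; from cell import telemetry,optics
s=telemetry.get_state(); d=optics.snapshot("wrist"); im=d["img"]; np.save("pics/w5.npy",dict(d,W=tool(s)@np.array(d["mount"])),allow_pickle=True)
e=optics.snapshot("side")["img"]
cv2.imwrite("pics/w5.png",np.hstack([cv2.resize(im[130:330,200:450,::-1],None,fx=2,fy=2),cv2.resize(e[130:230,245:345,::-1],(300,400),interpolation=2)]))
E
python3 go.py 598.8 228.2 82.5 79.5
```

```text
t: 16.6
position: [600.0, 229.4, 127.7]
tool_rot: [0.0, 0.091, 0.996, 0.0]
wrist_force: [-0.9, -0.4, -3.5]
width: 11.9
finger_force: 45.0
t 16.7 pos [600.2 229.7 128.4] yang 79.57 zax [ 0.002  0.001 -1.   ] F [-0.42 -0.74 -3.53] w 12.0 j [-0.54  0.63  0.13  1.89 -0.13  0.63  1.07]
turn 0.001
cm [ 0.12 -0.17  4.59]
```

View pics/w5.png

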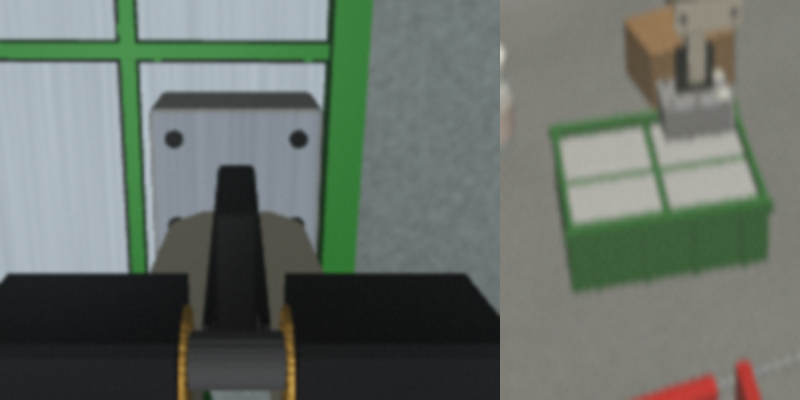

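Run:
```python
from h import *
d=np.load("pics/w5.npy",allow_pickle=True).item(); W=d["W"]
a=np.radians(-10.5); R=np.array([[np.cos(a),np.sin(a)],[-np.sin(a),np.cos(a)]])
f=lambda uv,z:(R@ray(d,uv,z,W)[:,:2].T).T.round(1).tolist()
m=f([[275,186],[361,186]],128.2-82.5+56); print("module corners (m,n)",m)
g=d["img"].astype(int); G=(g[...,1]>g[...,0]+35)&(g[...,1]>g[...,2]+25)
for r in(190,210,230): 
    L=np.where(G[r,255:275])[0]+255; Rr=np.where(G[r,355:395])[0]+355
    print(r,L.min(),L.max(),Rr.min(),Rr.max(),f([[L.min(),r],[L.max()+1,r],[Rr.min(),r],[Rr.max()+1,r]],62))
c=np.where(G[140:180,310])[0]+140; print(c.min(),c.max(),f([[310,c.min()],[310,c.max()+1]],62))
```

```text
module corners (m,n) [[508.0, 307.5], [508.0, 362.1]]
190 262 269 364 382 [[519.9, 291.1], [519.9, 297.4], [519.8, 370.8], [519.8, 385.6]]
210 263 270 363 380 [[536.2, 291.0], [536.2, 297.4], [536.2, 370.7], [536.2, 385.1]]
230 264 270 362 379 [[553.2, 290.9], [553.2, 296.6], [553.2, 370.7], [553.2, 385.3]]
151 159 [[489.8, 328.8], [496.5, 328.8]]
```

The body sits between the crate walls with about 9 mm on each side. Lowering slowly.

```bash
python3 -m handwheel '[0.15,0,0.3,0,1, 0,0,0.3,0,1, 0,0,0.3,0,1, 0,0,0.3,0,1, 0,0,0.3,0,1, 0,0,0.3,0,1, 0,0,0.3,0,1, 0,0,0.3,0,1, 0,0,0.3,0,1, 0,0,0,0,1]'; python3 -m handwheel '[0,0,0.3,0,1, 0,0,0.3,0,1, 0,0,0.3,0,1, 0,0,0.3,0,1, 0,0,0.2,0,1, 0,0,0.2,0,1, 0,0,0,0,1, 0,0,0,0,1]'
```

```text
t: 17.53
position: [597.9, 229.8, 99.6]
tool_rot: [-0.0, 0.091, 0.996, -0.0]
wrist_force: [-0.7, 0.9, -1.0]
width: 11.6
finger_force: 45.0
t: 18.2
position: [598.0, 229.8, 84.0]
tool_rot: [0.0, 0.091, 0.996, -0.0]
wrist_force: [-0.2, 0.4, -1.4]
width: 11.7
finger_force: 45.0
```

```bash
python3 -m handwheel '[0,0,0.1,0,1, 0,0,0.1,0,1, 0,0,0,0,1, 0,0,0,0,1, 0,0,0,0,1]'
```

```text
t: 18.62
position: [598.0, 229.8, 82.3]
tool_rot: [0.0, 0.091, 0.996, 0.0]
wrist_force: [-0.5, -0.1, 0.7]
width: 11.4
finger_force: 45.0
```

```bash
python3 -m handwheel '[0,0,0,0,0.4, 0,0,0,0,0.4, 0,0,0,0,0.4, 0,0,-0.5,0,0.4, 0,0,-1,0,0.4, 0,0,-2,0,0.4, 0,0,-3,0,0.4, 0,0,-3,0,0.4, 0,0,-3,0,0.4, 0,0,-3,0,0.4, 3,-3,0,0,0.4, 3,-3,0,0,0.4, 3,-3,0,0,0.4, 3,-3,0,0,0.4, 0,0,0,0,0.4, 0,0,0,0,0.4]'
python3 - <<'E'
from h import *; from cell import optics
w=optics.snapshot("wrist")["img"]; e=optics.snapshot("side")["img"]
cv2.imwrite("pics/f.png",np.hstack([cv2.resize(w[:,:,::-1],(480,300)),cv2.resize(e[140:280,250:400,::-1],(320,300),interpolation=2)]))
E
```

```text
t: 19.95
position: [459.4, 133.9, 238.5]
tool_rot: [0.0, 0.092, 0.996, 0.0]
wrist_force: [1.2, 0.5, 0.4]
width: 28.4
finger_force: 0.0
```

View pics/f.png

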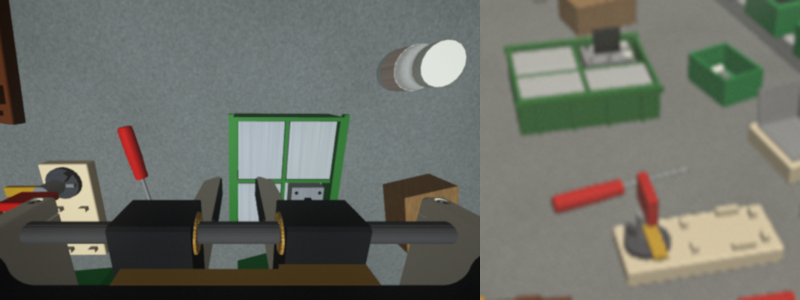

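The module sits upright and sunken in the far +y cell (side view at about (605,45), rib standing above the rim). The nest is empty and the clamp is open with the arm to the side. The screwdriver and bins look undisturbed.

```bash
python3 -c "from cell import bot; print(bot.job_done())"
```

```text
the job is handed in; nothing more can be done
None
```

I found cell_d to be the empty cell (cell_b had a spare under it; a and c were not pressed), opened the clamp a quarter turn, set the module upright in cell_d, and handed the job in at about 20 s; the last pictures show the module sunk in the cell and the clamp open, but no verdict came back.

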